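Pack the vial and its carton and shut the box

ROBOT

A 6-joint arm with a two-finger parallel gripper is mounted at the origin on a cart in front of the work surface, level with it; the furniture and walls round the work are solid. World frame = base frame: x ahead of the robot, y to its left, z up, the work surface at z = 0. Lengths are in m, angles in rad, forces in N, time in s.
With the tool pointing down it reaches from about 0.2 to 0.875 m from the base axis. Payload 3.4 kg.
Tool frame: the origin (TCP) lies midway between the tips of the shut fingers; the grasp point (between the pads) lies 19 mm behind it; x points along the fingers, z is the direction in which the jaws open and shut, and the axes are right-handed (so a half turn about x gives the same grasp; the last joint's range is limited). The gripper opens to 94 mm and grips with 3 to 60 N. Pads are 16 mm wide; open, the fingers measure 119 mm over their backs; the gripper's body (75 mm by 177 mm) begins 78 mm behind the grasp point.
Start: joints at [-1.398, 0.276, 1.505, -0, 1.361, -0.121], TCP at [0.167, -0.55, 0.205] pointing down, gripper open.
Joint ranges: [-2.89, 2.89], [-0.75, 2.08], [0.22, 2.7], [-1.18, 4.32], [0.11, 2.71], [-2.7, 2.7]. Speed limits (rad/s): [2.57, 2.57, 3.14, 3.14, 3.14, 3.14].

INTERFACE

Orientations are given as a unit quaternion [x, y, z, w].
In Python, from rig import manip, planner, sensors, eyes, job_done gives the robot as it stands. The module is installed in compiled form; this text tells all that it offers. Calls block until the motion is done:
- manip.goto(position, orientation): joint-space move of the TCP to a pose.
- manip.move_linear(position, rotation=None, v=0.15, guard=None): straight line of the TCP; rotation=None keeps the orientation; v is the mean speed in m/s. With guard (N) it stops when the force on the tool has changed by that much, and returns True; else False.
- manip.goto_joints(angles): joint-space move.
- manip.grip(opening, force=None): finger opening in m; force is the grip in N (None keeps the last); returns when the fingers have stopped.
- manip.wait(seconds).
- planner.solve_ik(position, orientation): joint angles nearest the present ones, or None.
- sensors.get_state(): the state.
- eyes.camera(name): name is "side" or "top"; returns the picture (384x512x3 uint8, blue, green, red); there is no depth.
- eyes.camera_info(name): a dict with "mtx" (3x3 intrinsics, pixels), "k1" (the pictures are not rectified: a ray, as slopes to the right and down, at radius r is drawn at 1 + k1 r^2 times it, then the intrinsics apply), "rvec" (rotation vector, rad) and "tvec" (3), from world to camera coordinates, as OpenCV has them. Camera axes: x right, y down, z forward; pixel columns grow to the right and rows downward; lengths in m; the calibration is good to about 2 mm. A picture is of the moment at which its call begins. camera_info takes no time and is no camera call.
A pose or a line that the arm cannot do raises manip.MotionError and nothing moves.
- job_done(): hands the job in, once; it reports no verdict.
The state is a dict: "clock": time; "joint_positions": joint angles; "joint_velocities": joint speeds; "tau": joint torques, N m; "tcp_pos": TCP position; "orientation": TCP orientation; "ft_force": force on the tool from outside, world axes, zero at the start; "torque": the same for the moment, N m; "grip_width": finger opening in m.
Only numpy, scipy, OpenCV 4.12 (cv2) and the standard library are available. Lean on these libraries where they do the work, as an engineer would, in place of code of your own. Each camera call takes 0.05 s, during which the arm holds its last target.

TASK

Pack the open grey storage box: set the short glass vial with the black cap and the smaller, thicker of the two loose cartons in it, side by side on its floor so that neither rests on the other or stands above the rim, then shut the lid completely. Lower them in rather than dropping them. Leave the tall brown bottle and the flat carton standing by them where they are.

Things in the scene. Friction and masses are not known exactly. Their poses are not given: they have to be found in the camera images.
- storage_box: Heavy painted-steel storage box, grey, open at the top, does not move: outside 160 mm (its x) by 190 mm (its y), 70 mm high; walls and floor 5 mm, so inside 150 x 180 mm and 65 mm deep. Origin: centre of its underside, on the worktop; z up. The lid is hinged along the far (+x) rim: hinge line at x = +80 mm, z = 70.5 mm, along y. A fixed aluminium case, 102 mm high, stands 20 mm or more to its right (-y); the loose things stand to its left.
- lid (a joint): Grey lid plate of the box, 160 x 190 x 8 mm, with a 44 mm wide thumb tab that sticks out 11 mm at the middle of its free edge. Radians: 0 = shut flat on the rim, about 1.57 = upright, 1.9 = leaning fully back. It starts leaning back, its flat outer face towards the far side; the hinge is stiff (about 0.18 N m), so it stays at whatever angle it is left and must be pushed all the way down; open, it reaches about 235 mm above the worktop; 2 to 5 N near the free edge moves it.
- small_carton_mid (a point): Centre of the small blue-sided carton, the smaller and thicker of the two loose cartons, lying flat: 45 mm (its x) by 60 mm (its y), 30 mm high, about 50 g, loose. This point is half-way up, 15 mm above its underside. Grasp across its x.
- glass_vial_mid (a point): Centre of the round clear glass vial with ribbed black cap, standing upright: 25 mm diameter, 58 mm high (cap from 44 mm up), about 30 g, loose. This point is half-way up, 29 mm above its underside.
- tall_bottle_mid (a point): Centre of the round brown bottle with black cap, 40 mm diameter, 82 mm high, loose; too tall for the box, a bystander. This point is 41 mm above its underside.
- flat_carton_mid (a point): Centre of the flat yellow-sided carton, 50 mm (its x) by 82 mm (its y), 22 mm high, loose, a bystander. This point is 11 mm above its underside.
Not all that is in view belongs to the job. Leave any orange or pink look-alike of the part that bears small_carton_mid alone. Leave any turquoise look-alike of the part that bears glass_vial_mid alone.

How it is judged:
By the outcome, as a careful person would: the job done as asked, in the order asked, and still so for the second after the job is handed in, with the robot touching nothing.
It also fails if it takes over 72 s, if anything falls off the work surface, if the arm or the gripper's body presses on something with over 40 N, if the wrist force passes 120 N, or if a joint passes its speed limit or range.

## Working session

There is one attempt and no reset: what is moved stays moved. The work goes in short steps, each a Python script; the robot and the scene stay as the last script left them, time stands still between calls to the robot, and variables do not carry over. Pictures are saved under pics/ and viewed, and the job is handed in when it is done.

```bash
mkdir -p pics; cat > h.py <<'E'
import numpy as np, cv2
from rig import manip, planner, sensors, eyes, job_done
def P(name):
    i=eyes.camera_info(name); R=cv2.Rodrigues(np.array(i["rvec"],float))[0]
    return np.array(i["mtx"],float),float(i["k1"]),R,np.array(i["tvec"],float).ravel()
def ray(name,u,v):
    K,k,R,t=P(name); d=np.array([(u-K[0,2])/K[0,0],(v-K[1,2])/K[1,1]]); s=d.copy()
    for _ in range(30): s=d/(1+k*(s@s))
    return -R.T@t, R.T@np.array([s[0],s[1],1])
def atz(name,u,v,z):
    c,d=ray(name,u,v); return c+d*(z-c[2])/d[2]
def proj(name,p):
    K,k,R,t=P(name); q=R@np.array(p,float)+t; s=q[:2]/q[2]; s=s*(1+k*(s@s)); return K[0,0]*s[0]+K[0,2],K[1,1]*s[1]+K[1,2]
def tri(a,b):
    (c1,d1),(c2,d2)=ray("top",*a),ray("side",*b)
    A=np.stack([d1,-d2],1); x=np.linalg.lstsq(A,c2-c1,rcond=None)[0]
    p,q=c1+d1*x[0],c2+d2*x[1]; return (p+q)/2,np.linalg.norm(p-q)
def snap(name,f,crop=None,s=1):
    im=eyes.camera(name)
    if crop: x0,y0,x1,y1=crop; im=im[y0:y1,x0:x1]
    cv2.imwrite("pics/"+f+".png",cv2.resize(im,None,fx=s,fy=s,interpolation=cv2.INTER_CUBIC))
E
python3 - <<'E'
from h import *
for n in("top","side"):
    snap(n,n+"0",s=1.5); K,k,R,t=P(n); print(n,K,k,-R.T@t,R[2])
s=sensors.get_state();print(s["clock"],s["orientation"],s["grip_width"])
E
```

```text
top [[451.21063253   0.         256.6674044 ]
 [  0.         451.21063253 188.15543342]
 [  0.           0.           1.        ]] -0.1814595717220764 [0.49492959 0.24410558 1.00408168] [ 0.06625081 -0.01918142 -0.99761862]
side [[369.38658343   0.         249.28243947]
 [  0.         369.38658343 186.47655177]
 [  0.           0.           1.        ]] -0.0776446817597622 [0.58728394 1.0027895  0.46292541] [-0.03610547 -0.89466539 -0.44527545]
0.1 [ 0.42181002  0.56821214 -0.42104974  0.56738734] 0.09439822026625992
```

View pics/top0.png

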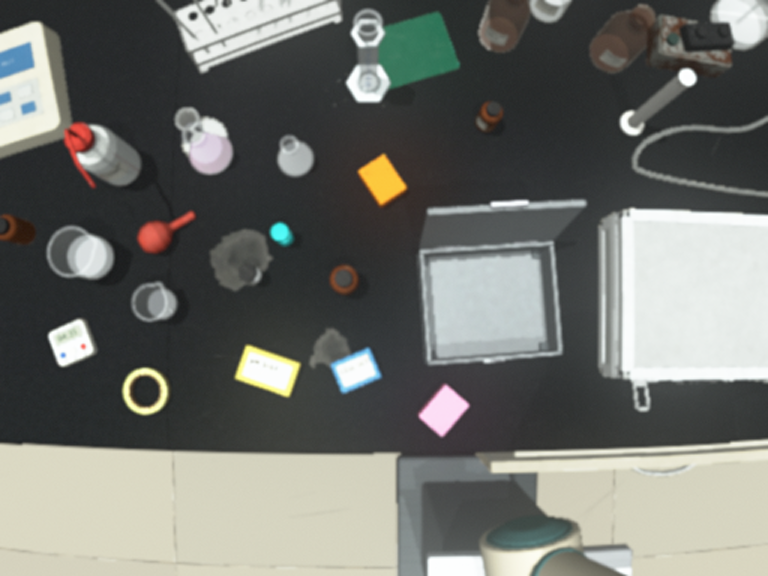

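View pics/side0.png

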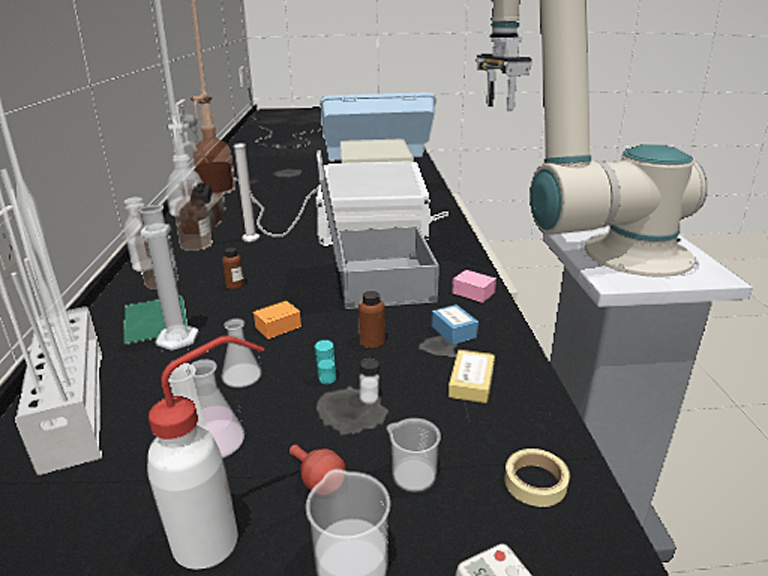

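The top view shows the blue carton near (356,370) and the box at about (420-560, 240-360), in 1.5x pixels. In the side view the vial is near (369,382), beside the stain. I'll enlarge both.

```bash
python3 - <<'E'
from h import *
snap("top","t1",(140,140,270,275),5)
snap("top","t2",(270,125,400,255),5)
snap("side","s1",(200,180,330,280),6)
E
```

```text
(no output)
```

View pics/t1.png

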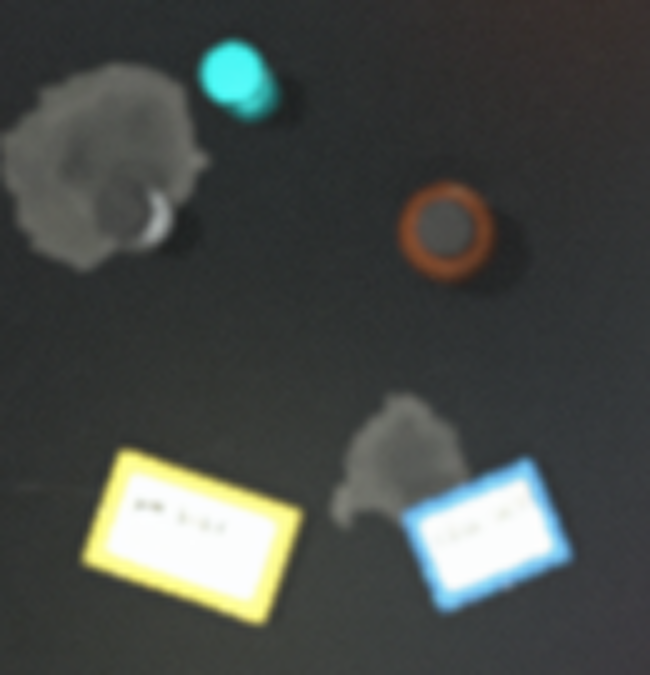

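View pics/t2.png

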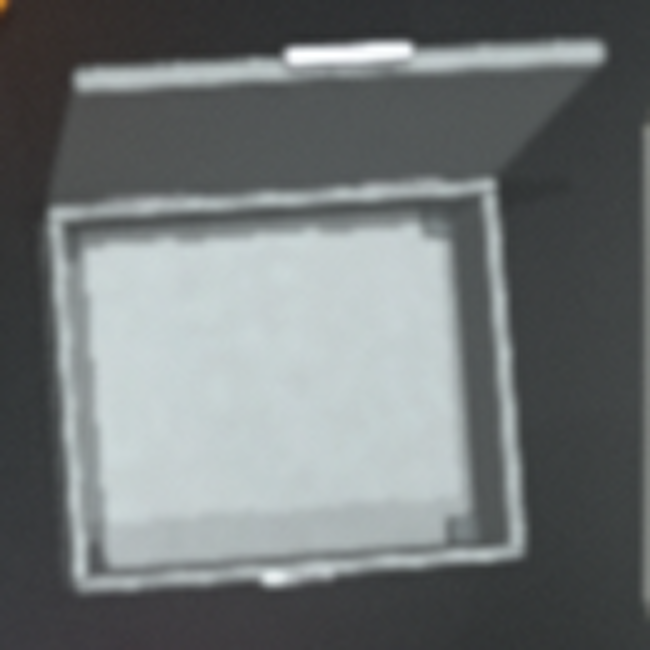

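View pics/s1.png

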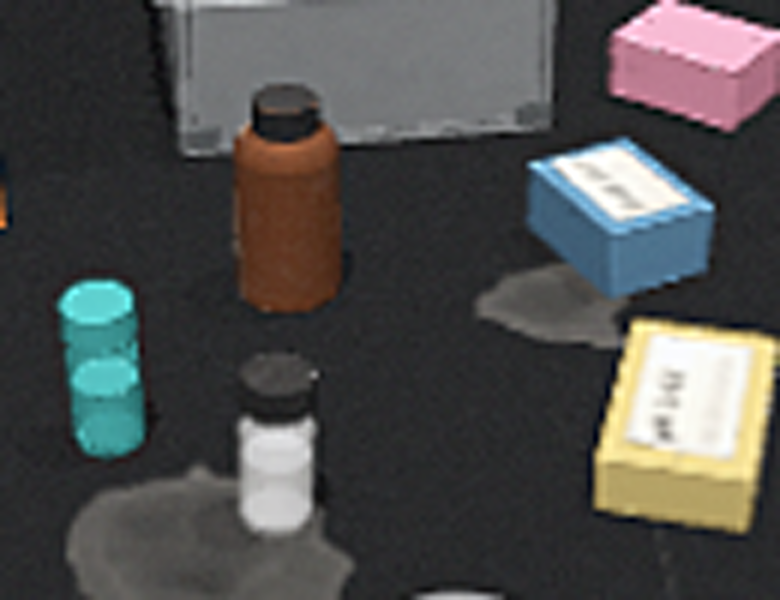

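```bash
python3 - <<'E'
from h import *
def quad(pts,ox,oy,z,s=5):
    w=np.array([atz("top",(u+.5)/s-.5+ox,(v+.5)/s-.5+oy,z)[:2] for u,v in pts])
    L=np.linalg.norm(np.roll(w,-1,0)-w,axis=1); a=np.degrees(np.arctan2(*(np.roll(w,-1,0)-w).T[::-1]))
    print(w.mean(0).round(4),L.round(4),a.round(1)); print(w.round(4).tolist())
print("carton");quad([(403,512),(529,459),(573,557),(442,612)],140,140,.03)
print("flat");quad([(122,449),(302,511),(263,625),(82,563)],140,140,.022)
print("box");quad([(48,212),(493,181),(524,554),(80,590)],270,125,.07)
t=lambda u,v:((u+.5)/5-.5+140,(v+.5)/5-.5+140); s=lambda u,v:((u+.5)/6-.5+200,(v+.5)/6-.5+180)
print("vial",atz("top",*t(122,208),.058),tri(t(122,208),s(279,372)),atz("side",*s(279,372),.058))
print("bottle",atz("top",*t(446,229),.082),tri(t(446,229),s(286,103)))
print("carton side top corners",[atz("side",*s(*q),.03).round(4).tolist() for q in [(530,165),(627,138),(714,208),(612,239)]])
print("box side bottom left/right",[atz("side",*s(*q),0).round(4).tolist() for q in [(183,155),(550,130)]])
E
```

```text
carton
[0.4336 0.2679] [0.0588 0.0462 0.0611 0.0462] [ -67.2 -155.8  112.8   21.3]
[[0.4435, 0.3039], [0.4663, 0.2497], [0.4241, 0.2308], [0.4005, 0.2871]]
flat
[0.4318 0.3965] [0.0833 0.0524 0.0838 0.0528] [-108.6  161.1   71.7  -19.3]
[[0.4699, 0.4274], [0.4434, 0.3484], [0.3937, 0.3653], [0.4201, 0.4448]]
box
[0.5295 0.0785] [0.1899 0.158  0.1882 0.1576] [ -85.8 -176.    94.1    4.6]
[[0.6012, 0.1791], [0.6152, -0.0103], [0.4576, -0.0213], [0.4441, 0.1664]]
vial [0.57237909 0.42166358 0.058     ] (array([0.57238263, 0.42182797, 0.05714538]), np.float64(0.00013276056610499613)) [0.57234827 0.4230628  0.058     ]
bottle [0.56179073 0.28346314 0.082     ] (array([0.56260738, 0.283514  , 0.07977789]), np.float64(0.0013108519187830959))
carton side top corners [[0.4668, 0.2503, 0.03], [0.425, 0.232, 0.03], [0.4021, 0.2891, 0.03], [0.4445, 0.3079, 0.03]]
box side bottom left/right [[0.6042, 0.1768, 0.0], [0.4455, 0.1686, 0.0]]
```

```bash
cat >> h.py <<'E'
from scipy.spatial.transform import Rotation as Ro
BOX=np.array([.5295,.0785]); BY=np.radians(4.2)
def box(x,y): c,s=np.cos(BY),np.sin(BY); return BOX+np.array([c*x-s*y,s*x+c*y])
def quat(a):
    x=np.array([0,0,-1.]); z=np.array([np.cos(a),np.sin(a),0]); return Ro.from_matrix(np.stack([x,np.cross(z,x),z],1)).as_quat()
def st():
    s=sensors.get_state(); print("t",round(s["clock"],2),"tcp",np.round(s["tcp_pos"],4),"w",round(s["grip_width"],4),"F",np.round(s["ft_force"],2)); return s
E
python3 - <<'E'
from h import *
t=lambda u,v:((u+.5)/5-.5+270,(v+.5)/5-.5+125)
print("tab",atz("top",*t(348,52),.235), box(135,0) if 0 else box(.135,0))
print("beaker rim",tri((161/1.5,301/1.5),(414/1.5,427/1.5)), "rim right",atz("top",176/1.5,301/1.5,.08))
s=sensors.get_state(); print(Ro.from_quat(s["orientation"]).as_matrix().round(2))
for n,(p) in dict(vial=(.572,.422,.012),b1=(*box(-.015,.05),.02),b2=(*box(-.015,-.025),.02),lid=(*box(.175,.02),.17)).items():
  for a in (94.2,-85.8): print(n,a,np.round(planner.solve_ik(p,quat(np.radians(a))),2))
for a in (22.7,202.7): print(a,np.round(planner.solve_ik((.4336,.2679,.02),quat(np.radians(a))),2))
E
```

```text
tab [0.63896245 0.08532073 0.235     ] [0.66413745 0.08838716]
beaker rim (array([0.53011007, 0.54463875, 0.05597866]), np.float64(0.0017484295052121776)) rim right [0.5301375 0.5154304 0.08     ]
[[-0.    0.96  0.29]
 [ 0.    0.29 -0.96]
 [-1.    0.   -0.  ]]
vial 94.2 [ 0.54  0.61  1.44 -0.    1.09 -1.11]
vial -85.8 [ 0.54  0.61  1.44 -0.    1.09  2.04]
b1 94.2 [ 0.11  0.38  1.87 -0.    0.89 -1.53]
b1 -85.8 [ 0.11  0.38  1.87 -0.    0.89  1.61]
b2 94.2 [-0.03  0.37  1.89 -0.    0.88 -1.68]
b2 -85.8 [-0.03  0.37  1.89 -0.    0.88  1.46]
lid 94.2 [ 0.06  0.5   1.23 -0.    1.41 -1.58]
lid -85.8 [ 0.06  0.5   1.23 -0.    1.41  1.56]
22.7 [ 0.42  0.36  1.91 -0.    0.87  0.02]Traceback (most recent call last):
  File "<stdin>", line 8, in <module>
    return _wrapfunc(a, 'round', decimals=decimals, out=out)
    return _wrapit(obj, method, *args, **kwds)
    result = getattr(arr, method)(*args, **kwds)
TypeError: unsupported operand type(s) for *: 'NoneType' and 'float'
```

```bash
python3 - <<'E'
from h import *
A=quat(np.radians(94.2))
manip.move_linear([.167,-.55,.38],v=.3)
manip.goto([.572,.422,.30],A)
manip.grip(.06)
manip.move_linear([.572,.422,.10],v=.3)
manip.move_linear([.572,.422,.012],v=.12)
manip.grip(.015,10); st()
manip.move_linear([.572,.422,.16],v=.2); st()
snap("side","s2",(180,60,360,200),4)
E
```

```text
t 7.7 tcp [0.5721 0.422  0.0122] w 0.0243 F [0.28 0.52 0.99]
t 8.59 tcp [0.5712 0.4215 0.1586] w 0.0244 F [-0.39  0.64 -0.06]
```

View pics/s2.png

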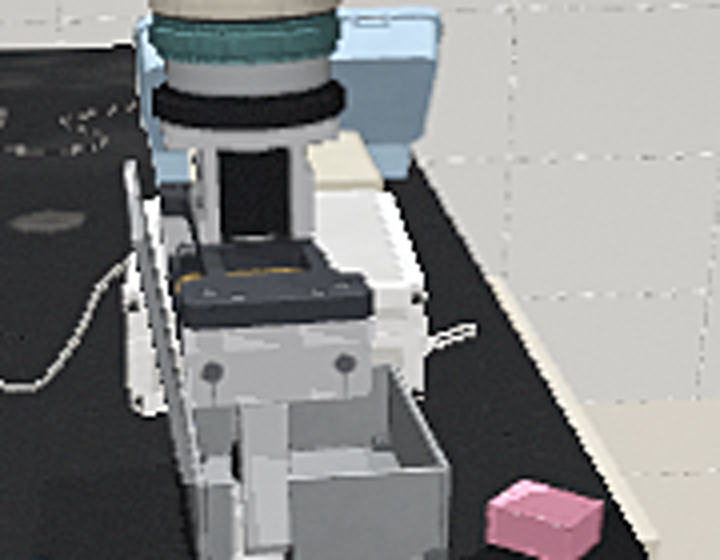

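The crop shows the gripper in front of the box, and its width of 24.4 mm matches the vial, so it's held. Next I place it.

```bash
python3 - <<'E'
from h import *
p=box(-.015,.05)
manip.move_linear([*p,.16],v=.3); s=st()
manip.move_linear([*p,.04],v=.15)
print(manip.move_linear([*p,.0178],v=.04,guard=3)); st()
manip.grip(.042); st()
manip.move_linear([*p,.16],v=.25)
# carton
C=quat(np.radians(22.7)); c=[.4336,.2685]
manip.goto([*c,.16],C)
manip.grip(.068)
snap("top","t3",(150,110,400,260),3)
manip.move_linear([*c,.05],v=.25)
manip.move_linear([*c,.005],v=.08,guard=8); st()
manip.grip(.03,12); st()
manip.move_linear([*c,.16],v=.2); st()
snap("side","s3",(180,60,360,220),4)
E
```

```text
t 9.79 tcp [0.5112 0.1282 0.1598] w 0.0241 F [-0.27  0.52 -0.6 ]
True
t 11.34 tcp [0.5102 0.1271 0.017 ] w 0.0241 F [-0.35 -0.46  4.2 ]
t 11.84 tcp [0.5095 0.127  0.0164] w 0.0417 F [-0.15 -0.04 -0.58]
t 15.9 tcp [0.4341 0.2687 0.0054] w 0.068 F [ 0.54  0.13 -0.35]
t 16.38 tcp [0.4338 0.2686 0.0053] w 0.0447 F [-1.04  0.07  3.07]
t 17.31 tcp [0.4327 0.2681 0.1589] w 0.0449 F [ 0.82 -0.2  -2.27]
```

View pics/t3.png

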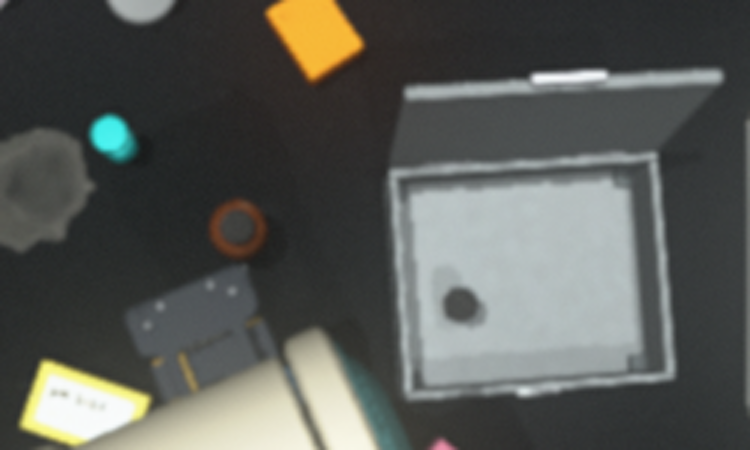

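View pics/s3.png

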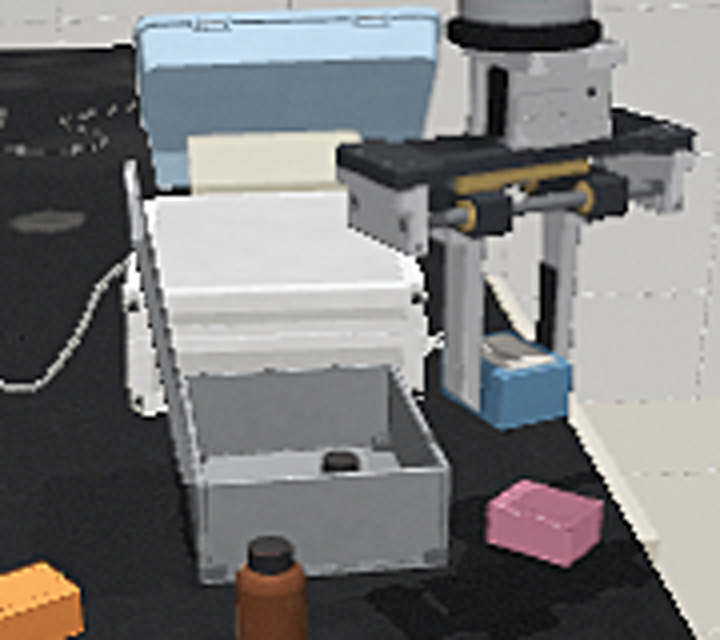

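Top view: the vial stands upright in the box, cap at (460,305). Side view: the carton is held level in the jaws.

```bash
python3 - <<'E'
from h import *
A=quat(np.radians(94.2)); p=box(-.015,-.03)
manip.goto([*p,.16],A); st()
manip.move_linear([*p,.04],v=.15)
print(manip.move_linear([*p,.011],v=.04,guard=4)); st()
manip.grip(.062); st()
manip.move_linear([*p,.20],v=.25)
l=box(.2,.02)
manip.move_linear([*p,.35],v=.3)
manip.grip(0)
manip.goto([*l,.35],A); st()
snap("top","t4",(250,110,400,260),4); snap("side","s4",(180,60,360,220),4)
E
```

```text
t 18.87 tcp [0.5165 0.0478 0.1596] w 0.0452 F [-0.52  0.2  -0.22]
True
t 20.56 tcp [0.516  0.0475 0.0103] w 0.0447 F [ 0.3  -0.23  4.43]
t 21.05 tcp [0.515  0.0475 0.0096] w 0.0617 F [ 1.02  0.05 -0.48]
t 24.51 tcp [0.7269 0.1128 0.3501] w 0.0005 F [-0.56 -0.76 -0.61]
```

View pics/t4.png

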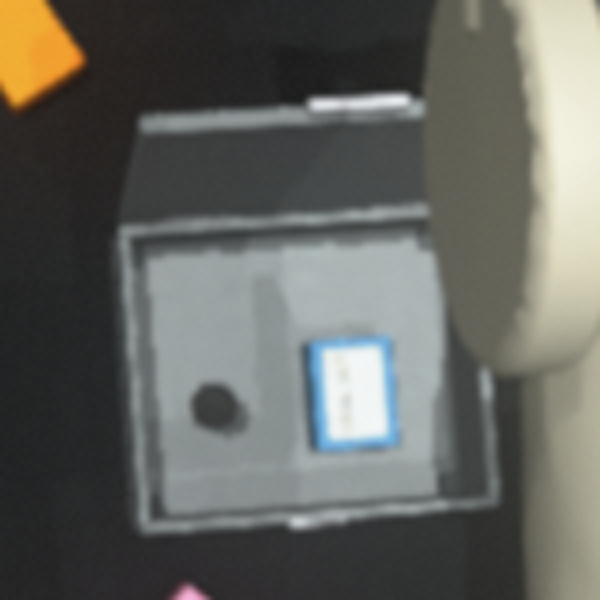

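View pics/s4.png

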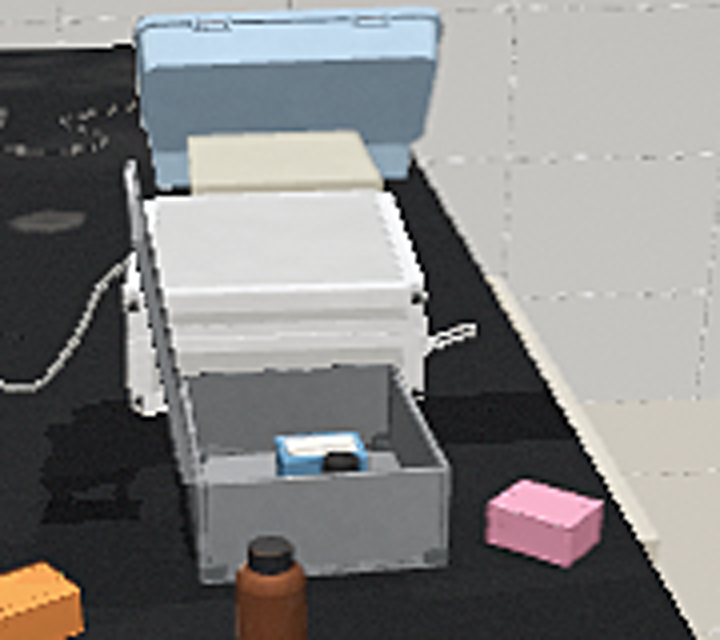

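Top view: the vial cap at (217,408) and the carton at (353,393) are well apart. Side view: both sit below the rim. Now I close the lid from behind along an arc.

```bash
python3 - <<'E'
from h import *
l=box(.19,.02)
manip.move_linear([*l,.35],v=.2)
print(manip.move_linear([*l,.17],v=.25,guard=8)); st()
print(manip.move_linear([*box(.105,.02),.17],v=.12,guard=20)); st()
for th,r in ((1.45,.10),(1.2,.11),(.95,.12),(.7,.13),(.45,.135),(.25,.14)):
    x=.08-r*np.cos(th)+.008*np.sin(th)+.008; z=.0705+r*np.sin(th)+.008*np.cos(th)
    g=manip.move_linear([*box(x,.02),z],v=.12,guard=20); print(th,g); st()
    if g: break
snap("side","s5",(150,40,380,220),3.4)
E
```

```text
False
t 25.73 tcp [0.7186 0.1124 0.1716] w 0.0005 F [-0.35 -0.21 -1.28]
False
t 26.58 tcp [0.6333 0.1061 0.1704] w 0.0004 F [ 0.66 -0.43 -0.14]
1.45 False
t 26.91 tcp [0.6119 0.1046 0.1706] w 0.0003 F [ 0.8  -0.55 -0.63]
1.2 False
t 27.3 tcp [0.5836 0.1025 0.1761] w 0.0003 F [ 0.53 -0.6  -0.24]
0.95 False
t 27.71 tcp [0.553  0.1003 0.1728] w 0.0006 F [ 0.32 -0.   -0.61]
0.7 False
t 28.13 tcp [0.5224 0.098  0.1605] w 0.0005 F [ 1.21 -0.01  0.08]
0.45 False
t 28.57 tcp [0.4989 0.0963 0.1367] w 0.0003 F [ 0.55  0.25 -0.09]
0.25 False
t 28.95 tcp [0.4832 0.0951 0.1132] w 0.0005 F [-0.11 -0.95  0.02]
```

View pics/s5.png

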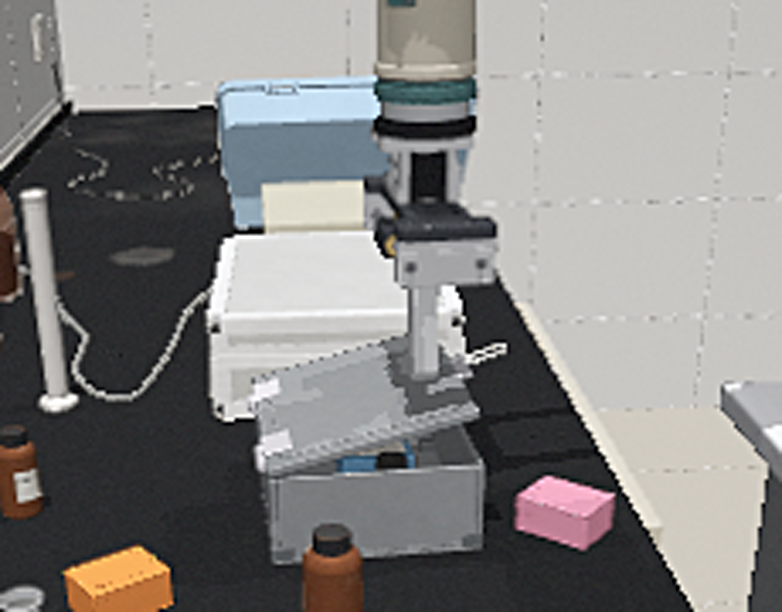

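The lid is following the fingertips and now sits about 0.25 rad open, with the finger on it at (425,375). Next I press it down.

```bash
python3 - <<'E'
from h import *
p=box(-.06,0)
for z in (.092,.07):
    g=manip.move_linear([*p,z],v=.05,guard=14); print(g); st()
    if g: break
manip.wait(.3); st()
manip.move_linear([*p,.20],v=.25); st()
snap("side","s6",(190,90,340,210),5); snap("top","t6",(140,110,400,260),3)
E
```

```text
False
t 29.79 tcp [0.4697 0.074  0.092 ] w 0.0006 F [-0.33 -1.77 -0.45]
True
t 30.15 tcp [0.4704 0.0742 0.0786] w 0.0003 F [-1.02 -0.4   9.17]
t 30.45 tcp [0.4704 0.0742 0.0786] w 0.0005 F [-1.76  0.18  8.54]
t 31.09 tcp [0.4688 0.0742 0.1986] w 0.0004 F [ 0.46 -0.29 -0.06]
```

View pics/s6.png

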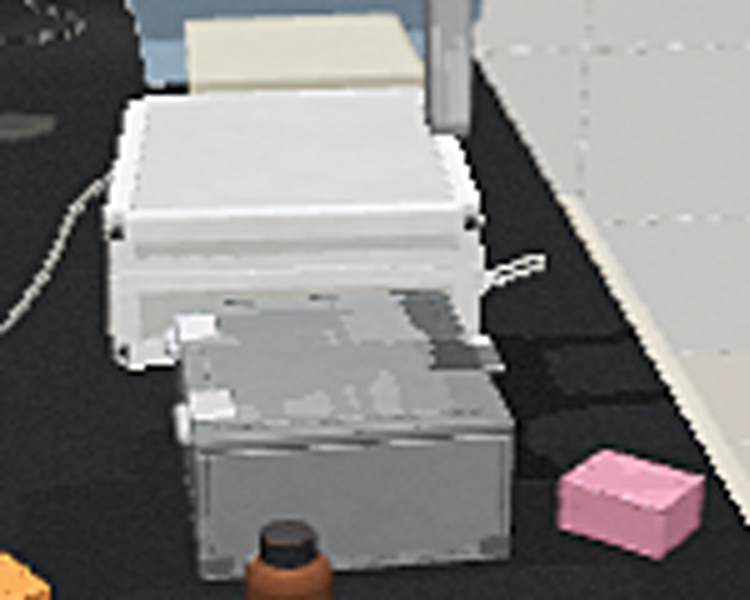

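View pics/t6.png

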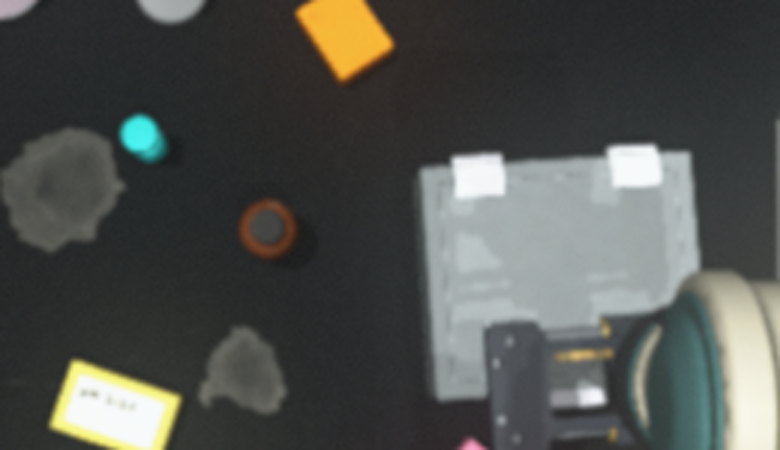

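The lid looks flat on the rim, and contact was at z = 78.6 mm against 78.5 expected. The side view shows a thin dark seam at about (350,440), so I'll press once more, firmly, near the free edge.

```bash
python3 - <<'E'
from h import *
p=box(-.070,0)
manip.move_linear([*p,.095],v=.2)
for k in range(1):
    print(manip.move_linear([*p,.066],v=.04,guard=25)); st(); manip.wait(.4); st()
manip.move_linear([*p,.22],v=.2)
manip.goto([.35,-.02,.35],quat(np.radians(94.2)));manip.wait(.5); st()
snap("side","s7",(215,140,310,215),8)
E
```

```text
True
t 32.38 tcp [0.4603 0.0734 0.0786] w 0.0006 F [-2.07  0.67 12.13]
t 32.78 tcp [0.4603 0.0734 0.0785] w 0.0004 F [-2.52 -0.57 11.68]
t 34.95 tcp [ 0.3502 -0.0199  0.3498] w 0.0004 F [-0.04  0.04  0.13]
```

View pics/s7.png

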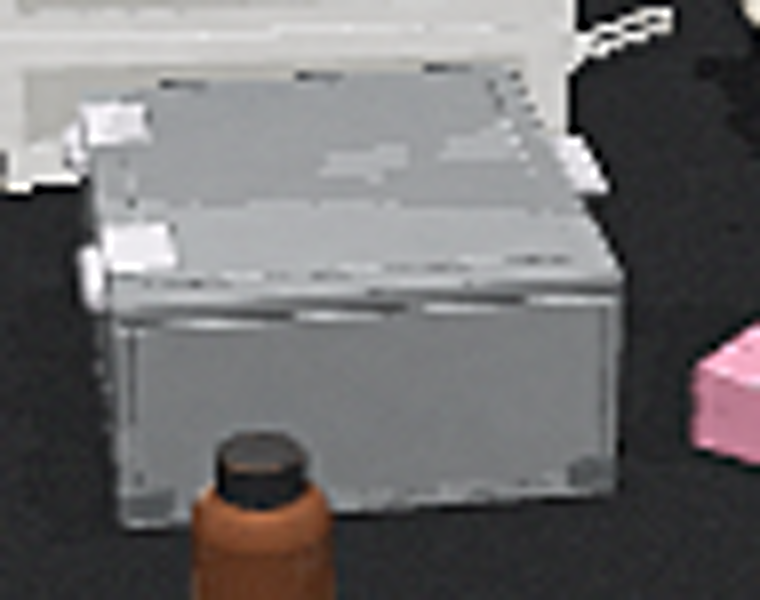

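The side view shows the lid flat on the rim: the seam stays parallel to it from (120,315) to (620,290). The second press stopped at the same height.

```bash
python3 - <<'E'
from h import *
job_done()
E
```

```text
the job is handed in; nothing more can be done
```

The box is packed and shut, and the job is handed in at about 35 s on the robot's clock. I lowered the vial in first, then the small blue carton. I then swung the lid over from behind and pressed it down twice.

- **Contents:** before closing, the camera pictures showed the vial upright and the carton flat, well apart and both below the rim.
- **Lid:** both presses stopped with the fingertip 78.5–78.6 mm above the worktop, and a fully shut lid should give 78.5 mm. The last picture shows the lid flat on the rim with an even thin seam, and the robot was clear of it.
- **Things left alone:** by eye, the brown bottle, the yellow carton and the orange and turquoise look-alikes are where they were in the overhead picture taken after closing. The pink one is mostly outside that picture, but looks unmoved in the side view. I did not re-measure their positions.

No check failed or disagreed with another.

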